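# Unlock the folding stay and shut the feed chest

### The arm

A 6-joint arm with a two-finger parallel gripper is mounted at the origin on the work surface. World frame = base frame: x ahead of the robot, y to its left, z up, the work surface at z = 0. Lengths are in m, angles in rad, forces in N, time in s.
With the tool pointing down it reaches from about 0.25 to 0.775 m from the base axis. Payload 4 kg.
Tool frame: the origin (TCP) lies on the centre line of the jaws, within the pads' length; the fingertips stand ctrl.tip_extent ahead of it and the grasp point (between the pads) lies 11 mm behind it (ctrl.tip_extent is the distance from the TCP to the fingertips, in m); x points along the fingers, y is the direction in which the jaws open and shut, and the axes are right-handed (so a half turn about x gives the same grasp; the last joint's range is limited). The gripper opens to 85 mm and grips with 20 to 120 N. Pads are 22 mm wide; open, the fingers measure 114 mm over their backs; the gripper's body (76 mm by 85 mm) begins 54 mm behind the grasp point. The pads swing forward as they close: fully open they stand 13 mm farther back than shut.
Start: joints at [1.223, 0.087, 1.371, -0, 1.684, -0.103], TCP at [0.133, 0.534, 0.201] pointing down, gripper open.
Joint ranges: [-3.1, 3.1], [-0.76, 2.03], [0.27, 2.55], [-1.08, 4.22], [0.17, 2.65], [-2.57, 2.57]. Speed limits (rad/s): [2.79, 2.79, 3.14, 3.14, 3.14, 3.14].

### API

Orientations are given as a rotation vector (axis times angle).
In Python, from bench import status, eyes, close_job, ctrl gives the robot as it stands.
- The arm moves only by the tool drive_tool, never from a script. Its argument "moves" is a list of rows, each a list of 5 numbers: the shift along the tool's x, y, z in m, then the turn about the tool's x in rad, then the closure, from 0 (fully open) to 1 (shut). In form: [[x, y, z, roll, hand], ...]. A call has 1 to 12 rows; each row shifts and turns the pose as measured when the row begins, along the tool's axes as they then stand; what a row does not reach is not made up. A row lasts 1/10 s, in which the tool goes at most 50 mm and 8.59 degrees, less where a joint would pass 70% of its speed; a pose out of reach is approached as far as the arm can. A call with a gripper value outside its range is refused whole. The fingers move at their own pace and stop on an object; "squeeze" is the grip in N (left out, the last holds). Time passes only in rows, so rows that do not move let the fingers close. It gives the time, the measured TCP pose, the force and the opening at its end, in the units of the state.
- status.get_state(): the state, without advancing time (a new reading comes with each control period).
- eyes.camera(name): name is "scene" or "top" or "wrist"; returns the picture (384x512x3 uint8, red, green, blue); there is no depth.
- eyes.camera_params(name): a dict with "mtx" (3x3 intrinsics, pixels), "rvec" (rotation vector, rad) and "tvec" (3), from world to camera coordinates, as OpenCV has them; the wrist camera has in their place "mount" (4x4, takes a point from camera to tool coordinates, whose origin is the TCP and whose axes are the tool frame's). Camera axes: x right, y down, z forward; pixel columns grow to the right and rows downward; lengths in m; the calibration is good to about 2 mm. A picture is of the moment at which its call begins: read the wrist's pose just before it. camera_params takes no time and is no camera call.
- close_job(): hands the job in, once; it reports no verdict.
The state is a dict: "t": time; "qpos": joint angles; "joint_vel": joint speeds; "tau": joint torques, N m; "tcp_pos": TCP position; "orientation": TCP orientation; "wrist_force": force on the tool from outside, world axes, zero at the start; "wrist_torque": the same for the moment, N m; "gripper_width": opening from 0.0 (shut) to 1.0 (fully open).
Only numpy, scipy, OpenCV 4.12 (cv2) and the standard library are available. Lean on these libraries where they do the work, as an engineer would, in place of code of your own. Each camera call takes 0.05 s, during which the arm holds its last target. There are 200 camera calls.

### The job

Close the feed chest on the aquarium shelf: hold the red peg of its folding lid stay lightly, lift it up and forward past centre so that the stay unlocks, and guide it down to lower the lid gently onto its catch, without letting it drop. Then let go of the peg and press the lid's front edge down, with no more than 25 N, until the lid is fully shut on its stop. Leave the other things where they are.

Things in the scene. Friction and masses are not known exactly. Their poses are not given: they have to be found in the camera images.
- chest: grey open-topped plastic feed chest, 200 x 200 x 110 mm high, fixed to the shelf. Origin: centre of its underside; its z is up, its -x side is the front (catch side), the lid is hinged along its +x rim, the folding stay is on its -y side. All other offsets here are in this frame
- lid_panel: blue lid panel 206 mm long from its hinge, 200 mm wide, 8 mm thick, about 0.38 kg (varies by 30 percent), with a 50 mm wide tab at the middle of its front edge. Starts nearly upright over the +x rim, leaning 12 degrees to the front. Origin on the hinge line. Falls by its own weight once unlocked and let go. With the stay locked it cannot be pushed down
- stay_link: lower steel link of the folding stay with the red peg fixed to it at the knee: round, 14 mm diameter, 70 mm long with a 20 mm end flange, pointing out along the chest's -y. The peg turns with the link. Origin: the link's pivot on the chest's side
- peg_grip (a point): point on the red peg's axis to pinch it, 45 mm out from its inner end and 65 mm clear of the lid's side edge. A grip of 10 to 20 N is plenty; the contact forces of both fingers on peg and link, added, must stay under 60 N. It carries up to about 12 N as the lid comes down, and the load goes to nothing when the lid rests on the catch
- stay_pivot (a point): on the fixed pivot axis (along chest y) of the lower stay link, at chest (-0.040, -0.165, 0.074). peg_grip moves on a rigid 101 mm circle about it, in the chest's x-z plane. Angle from chest -x towards up: 2.244 rad at the start (locked); it goes up, over to the front and down, to about 0.47 rad with the lid resting on the catch, 0.45 shut. Straying from the circle strains the stay
- lid_front (a point): on the lid's outer face (upper when shut), 195 mm from the hinge, midway across: press here. Shut: at chest (-0.095, 0, 0.118). Let down, the lid rests on the sprung wedge catch about 7 mm above shut here. Pressing it on takes a force that rises steadily from about 4 N to 11-18 N, then it stands on a hard stop; the catch holds it wherever it is left
- lid_hinge (a point): middle of the lid's hinge line, at chest (0.100, 0, 0.114)
- lid (a joint): lid angle, rad: 0 at the start (open, locked), grows as it closes, about 1.325 resting on the catch, 1.361 fully shut
- knee (a joint): folding angle of the stay's knee, rad: 0 locked on its stop, 0.16 straight (dead centre), beyond that it is unlocked; 2.89 when folded with the lid shut. Slight friction
- pellet_jar: clear jar with green cap standing in the chest, 60 mm diameter, 75 mm tall; origin at its underside; leave alone
- food_canister: yellow fish food canister with orange cap, 68 mm diameter, 110 mm tall; origin at its underside; leave alone
- scraper: green algae magnet scraper 75 x 40 x 41 mm; origin at its underside; leave alone
- thermometer: glass thermometer 120 mm long lying in two rubber feet, 14 mm tall; origin at its underside; leave alone
- cave: terracotta cave ornament 80 x 125 x 75 mm; origin at its underside; leave alone
- conditioner: blue bottle with white cap, 56 mm diameter, 150 mm tall; origin at its underside; leave alone

How it is judged:
On the way, in this order (a step that is already met when the one before it is completed fails the run):
1. the stay's knee is lifted past centre while the lid is still up (value of joint knee above 0.3 rad and value of joint lid below 0.6 rad), for 0.1 s.
2. the lid is lowered onto its catch (value of joint lid above 1.24 rad), for 0.2 s.
At the end, for the whole second after the job is handed in: the lid is fully shut on its stop (lid joint within 0.007 rad, 1.4 mm at the front edge, of 1.361) and at rest (value of joint lid above 1.354 rad and velocity of joint lid between -0.05 and 0.05 rad/s); the robot touches nothing.
It fails at once if the lid dropped or slammed (closing faster than 1.5 rad/s) (velocity of joint lid above 1.5 rad/s).
It fails at once if the stay or its peg squeezed or strained with more than 60 N (both fingers added) (contact force between the fingers and stay_link above 60 N).
It fails at once if the lid pressed with more than 25 N (contact force between the fingers and lid_panel above 25 N).
It fails at once if a bystander pushed more than 30 mm (distance of any of pellet_jar, food_canister, scraper, thermometer, cave, conditioner from where it was at the start of the episode above 0.03 m).
It also fails if it takes over 72 s, if anything falls off the work surface, if the arm or the gripper's body presses on something with over 40 N, if the wrist force passes 120 N, or if a joint passes its speed limit or range.

## Working session

There is one attempt and no reset: what is moved stays moved. The work goes in short steps, Python scripts to look and compute and a tool call to move; the robot and the scene stay as the last step left them, time stands still between calls to the robot, and variables do not carry over. Pictures are saved under pics/ and viewed, about 8 in all and at most 12, crops included, and the job is handed in when it is done.

Besides the shell and the picture viewer there is one more tool, called after "Emit:" by a JSON object that holds its "op" and its "data". drive_tool: Moves the arm, as the interface text tells. Its arguments: {"type":"object","properties":{"moves":{"type":"array","items":{"type":"array","items":{"type":"number"}}},"squeeze":{"type":"number"}},"required":["moves"]}

```bash
ls; mkdir -p pics; python3 - <<'E'
from bench import status, eyes, ctrl
import cv2, numpy as np
s=status.get_state(); print(s); print(ctrl.tip_extent)
for n in("scene","top"):
    cv2.imwrite(f"pics/{n}0.png",eyes.camera(n)[:,:,::-1]); print(n,eyes.camera_params(n))
print(eyes.camera_params("wrist"))
a=np.hstack([cv2.imread("pics/scene0.png"),cv2.imread("pics/top0.png")])
E
```

```text
pics
{'t': 0.0, 'qpos': array([ 1.22291521e+00,  8.79738466e-02,  1.37228239e+00, -7.38129767e-07,
        1.68359265e+00, -1.03107709e-01]), 'joint_vel': array([-1.73577854e-03, -2.94967408e-05,  9.67132501e-04, -6.71761104e-04,
        2.35542499e-04,  4.11126966e-04]), 'tau': array([ 7.29509666e-04, -3.51880288e+01, -3.13269639e+01, -2.88866744e-06,
        1.08376410e-02, -4.23072265e-06]), 'tcp_pos': array([0.13309848, 0.53306458, 0.19991463]), 'orientation': array([ 0.1904402 ,  1.56274478, -0.19390212]), 'wrist_force': array([-0.69519624, -0.18434943,  0.48178743]), 'wrist_torque': array([ 0.02625555,  0.01622042, -0.01539486]), 'gripper_width': 0.994586919822063}
0.008
scene {'mtx': array([[356.32100173,   0.        , 251.50387296],
       [  0.        , 356.32100173, 192.54980443],
       [  0.        ,   0.        ,   1.        ]]), 'rvec': array([ 2.09966452,  1.33342345, -0.49022404]), 'tvec': array([-0.21402798, -0.27493164,  1.51494708])}
top {'mtx': array([[390.42438336,   0.        , 253.79560723],
       [  0.        , 390.42438336, 192.74784598],
       [  0.        ,   0.        ,   1.        ]]), 'rvec': array([ 2.14293294, -2.10448512,  0.18793103]), 'tvec': array([-0.03963436,  0.58360461,  1.30513722])}
{'mtx': array([[345.91013782,   0.        , 257.84650215],
       [  0.        , 345.91013782, 191.62947316],
       [  0.        ,   0.        ,   1.        ]]), 'mount': array([[ 6.01938881e-05, -2.84235958e-01,  9.58754357e-01,
        -1.72553684e-01],
       [ 9.99999990e-01,  1.38245750e-04, -2.17985702e-05,
         7.09897386e-04],
       [-1.26347778e-04,  9.58754349e-01,  2.84235964e-01,
        -7.29883002e-02],
       [ 0.00000000e+00,  0.00000000e+00,  0.00000000e+00,
         1.00000000e+00]])}
```

View pics/scene0.png

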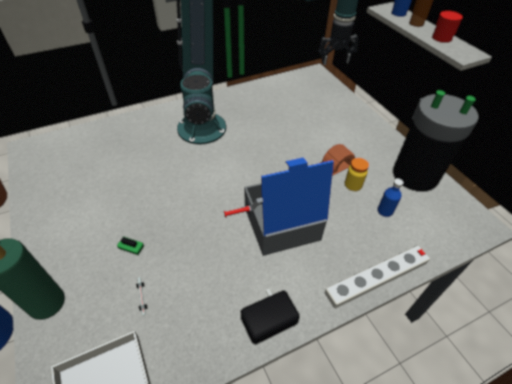

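View pics/top0.png

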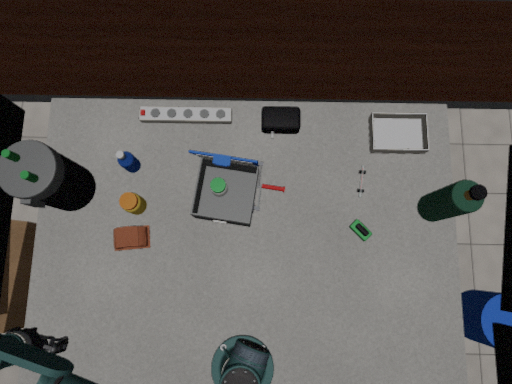

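The scene view shows the chest mid-table, with the lid upright at (297,195) and the red peg at (238,211). In the top view the chest is around (227,190), the peg runs from (262,186) to (285,189), and the robot base is at the bottom. Next I'll measure the peg and the chest yaw.

```bash
cat > h.py <<'E'
import numpy as np, cv2
from bench import status, eyes
from scipy.spatial.transform import Rotation as R
def pose():
    s=status.get_state(); return s, np.array(s['tcp_pos']), R.from_rotvec(s['orientation']).as_matrix()
def cam(n, pr=None):
    p=eyes.camera_params(n)
    if 'mount' in p:
        s,t,Rm=pr; M=p['mount']; return p['mtx'], Rm@M[:3,:3], Rm@M[:3,3]+t
    Rc=cv2.Rodrigues(p['rvec'])[0]; return p['mtx'], Rc.T, -Rc.T@p['tvec']
def onplane(c,uv,z):
    K,Rw,o=c; d=Rw@np.linalg.solve(K,[uv[0],uv[1],1.]); return o+d*(z-o[2])/d[2]
def project(c,P):
    K,Rw,o=c; q=K@(Rw.T@(np.asarray(P)-o)); return q[:2]/q[2]
def redmask(im):
    h=cv2.cvtColor(im,cv2.COLOR_RGB2HSV); return (((h[...,0]<6)|(h[...,0]>174))&(h[...,1]>150)&(h[...,2]>90)).astype(np.uint8)
def peg(im):
    m=redmask(im); n,l,st,ce=cv2.connectedComponentsWithStats(m); out=[]
    for i in range(1,n):
        if st[i,4]>25:
            p=np.argwhere(l==i)[:,::-1].astype(float); c=p.mean(0); d=np.linalg.svd(p-c,full_matrices=False)[2][0]; a=(p-c)@d
            out.append((st[i,4],c,c+d*a.min(),c+d*a.max()))
    return out
E
python3 - <<'E'
from h import *
s,t,Rm=pose(); print("tool axes\n",Rm.round(3))
for n in("scene","top"):
    im=cv2.imread(f"pics/{n}0.png")[:,:,::-1].copy(); c=cam(n)
    for a,m,e1,e2 in peg(im): print(n,a,m.round(1),e1.round(1),e2.round(1),[onplane(c,x,.153).round(3) for x in(m,e1,e2)])
# chest in top view: dark region + crop
im=cv2.imread("pics/top0.png"); cv2.imwrite("pics/topcrop.png",cv2.resize(im[130:245,165:305],None,fx=5,fy=5,interpolation=cv2.INTER_CUBIC))
E
```

```text
tool axes
 [[-0.001  0.242  0.97 ]
 [-0.002  0.97  -0.242]
 [-1.    -0.002 -0.   ]]
scene 321 [450.1  22.5] [452.1  10.7] [446.7  41.8] [array([-0.088,  1.424,  0.153]), array([-0.194,  1.547,  0.153]), array([0.065, 1.246, 0.153])]
scene 83 [237.2 210.6] [248.2 208. ] [224.9 213.6] [array([ 0.585, -0.087,  0.153]), array([ 0.59 , -0.054,  0.153]), array([ 0.58 , -0.124,  0.153])]
top 77 [273.3 187.4] [262.  185.7] [283.8 189. ] [array([ 0.585, -0.092,  0.153]), array([ 0.59 , -0.056,  0.153]), array([ 0.58 , -0.126,  0.153])]
```

View pics/topcrop.png

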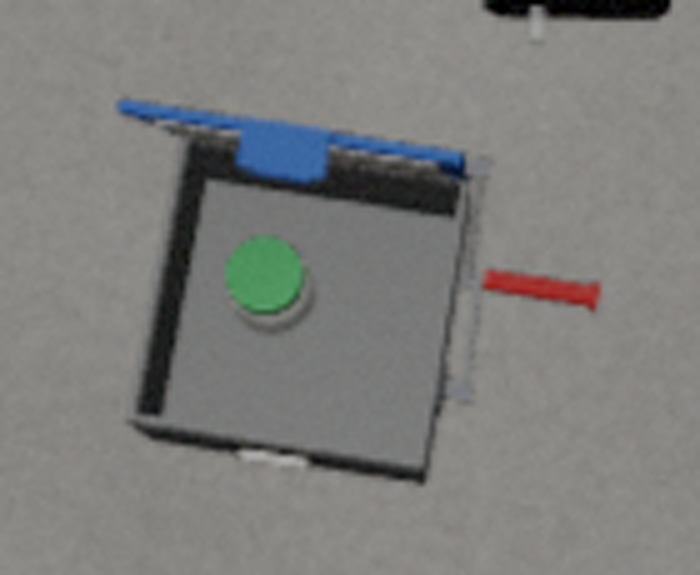

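The crop shows the front rim from (133,422) to (425,475), the peg to the right at (485,280)–(598,297), and the lid edge from (120,107) to (465,165). The two views agree on the peg to within 5 mm. I'll cross-check the yaw and chest origin using the rim corners.

```bash
python3 - <<'E'
from h import *
c=cam("top"); f=lambda x,y,z:onplane(c,(165+(x-2)/5,130+(y-2)/5),z)
a,b=f(133,420,.11),f(425,473,.11); print("front corners",a,b,"len",np.linalg.norm(a-b))
d=(a-b)[:2]; print("yaw front",np.degrees(np.arctan2(-d[0],d[1])))
zl=.114+.206*np.cos(np.radians(12)); a2,b2=f(120,105,zl),f(465,158,zl); d=(a2-b2)[:2]; print("lid top",a2,b2,"len",np.linalg.norm(d),"yaw",np.degrees(np.arctan2(-d[0],d[1])))
d=np.array([.010,.070]); yaw=np.arctan2(-d[0],d[1]); print("yaw peg",np.degrees(yaw))
yaw=np.radians(-9); x=np.array([np.cos(yaw),np.sin(yaw)]);y=np.array([-x[1],x[0]])
print("origin from front",(a+b)[:2]/2+.1*x," from peg mid", np.array([.585,-.090])-.023*x+.155*y)
print("origin lid", (a2+b2)[:2]/2-(.1-.206*np.sin(np.radians(12)))*x)
E
```

```text
front corners [0.50014343 0.1758076  0.11      ] [ 0.46858078 -0.01762853  0.11      ] len 0.195994223794201
yaw front -9.267187451989821
lid top [0.65499615 0.15739443 0.31549841] [ 0.62721341 -0.04002425  0.31549841] len 0.19936403009402512 yaw -8.010629539356323
yaw peg -8.130102354155978
origin from front [0.58313094 0.06344609]  from peg mid [0.58653051 0.06668969]
origin lid [0.58463845 0.06762848]
```

The chest origin is about (0.585, 0.066), its yaw about -8.5°, and peg_grip about (0.583, -0.100, 0.153). All the measurements are consistent. First I'll roll the jaws onto the chest x axis while rising.

Emit:
{"op": "drive_tool", "data": {"moves": [[-0.006,0,0,0.145,0],[-0.006,0,0,0.145,0],[-0.006,0,0,0.145,0],[-0.006,0,0,0.145,0],[-0.006,0,0,0.145,0],[-0.006,0,0,0.145,0],[-0.006,0,0,0.145,0],[-0.006,0,0,0.145,0],[-0.006,0,0,0.145,0],[-0.006,0,0,0.145,0],[0,0,0,0,0]], "squeeze": 20}}

```text
t: 1.2
tcp_pos: [0.132, 0.53, 0.2534]
orientation: [1.319, 1.112, -1.349]
wrist_force: [0.6, -0.1, 0.2]
gripper_width: 1.001
```

```bash
cat >> h.py <<'E'
YAW=np.radians(-8.5)
def go(target):
    s,t,Rm=pose(); y=Rm[:,1]; yaw=np.arctan2(y[1],y[0])
    print("tcp",t.round(4),"tilt",Rm[:,0].round(3),"yaw",np.degrees(yaw).round(2),"roll needed",round(yaw-YAW,4),"F",np.round(s['wrist_force'],1),"w",round(s['gripper_width'],3),"t",round(s['t'],2))
    for T in np.atleast_2d(target): print("delta tool",(Rm.T@(T-t)).round(4))
E
python3 -c "
from h import *
go([[.40,-.10,.26],[.583,-.10,.25]])"
```

```text
tcp [0.132  0.53   0.2534] tilt [-0.007 -0.018 -1.   ] yaw -9.96 roll needed -0.0254 F [ 0.6 -0.1  0.2] w 1.001 t 1.2
delta tool [0.0031 0.3729 0.5742]
delta tool [0.0119 0.5531 0.5424]
```

Emit:
{"op": "drive_tool", "data": {"moves": [[0,0.0266,0.041,0,0],[0,0.0266,0.041,0,0],[0,0.0266,0.041,0,0],[0,0.0266,0.041,0,0],[0,0.0266,0.041,0,0],[0,0.0266,0.041,0,0],[0,0.0266,0.041,0,0],[0,0.0266,0.041,0,0],[0,0.0266,0.041,0,0],[0,0.0266,0.041,0,0],[0,0.0266,0.041,0,0],[0,0.0266,0.041,0,0]]}}

```text
t: 2.4
tcp_pos: [0.3745, -0.0154, 0.2533]
orientation: [1.269, 1.137, -1.314]
wrist_force: [0.8, -0.1, -1.0]
gripper_width: 0.997
```

```bash
python3 -c "
from h import *
go([[.40,-.10,.26],[.583,-.10,.25]])"
```

```text
tcp [ 0.3745 -0.0154  0.2533] tilt [-0.01  -0.028 -1.   ] yaw -6.67 roll needed 0.0319 F [ 0.8 -0.1 -1. ] w 0.997 t 2.4
delta tool [-0.0046  0.0351  0.0812]
delta tool [0.0035 0.217  0.0597]
```

Emit:
{"op": "drive_tool", "data": {"moves": [[0,0.01,0.02,0.01,0],[0,0.012,0.02,0.01,0],[0,0.012,0.02,0.012,0],[0,0.015,0.015,0,0],[0,0.02,0.003,0,0],[0,0.025,0,0,0],[0,0.025,0,0,0],[0,0.025,0,0,0],[0,0.025,0,0,0],[0,0.025,0,0,0],[0,0.01,0,0,0],[0,0,0,0,0]]}}

```text
t: 3.6
tcp_pos: [0.57, -0.1323, 0.2413]
orientation: [1.269, 1.148, -1.332]
wrist_force: [0.6, 0.6, -0.5]
gripper_width: 0.997
```

```bash
python3 - <<'E'
from h import *
pr=pose(); im=eyes.camera("wrist"); cv2.imwrite("pics/w1.png",im[:,:,::-1])
c=cam("wrist",pr)
for a,m,e1,e2 in peg(im): print(a,m.round(1),[onplane(c,x,.153).round(4) for x in(m,e1,e2)])
go([[.583,-.10,.25],[.583,-.10,.142]])
E
```

```text
1753 [272.8 126.4] [array([ 0.5838, -0.0895,  0.153 ]), array([ 0.589 , -0.0536,  0.153 ]), array([ 0.5783, -0.1281,  0.153 ])]
tcp [ 0.5694 -0.1322  0.2413] tilt [-0.028 -0.024 -0.999] yaw -7.17 roll needed 0.0231 F [ 0.2  0.6 -0.6] w 1.001 t 3.65
delta tool [-0.0098  0.0092 -0.0334]
delta tool [ 0.0981  0.0119 -0.0363]
```

View pics/w1.png

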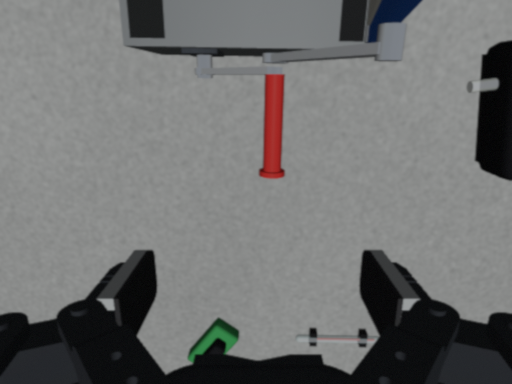

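The wrist picture shows the peg at (272,75)–(272,178) and agrees with the other views to about 1 mm. The flange is at the lower end and nothing lies below. Next I'll align and descend.

Emit:
{"op": "drive_tool", "data": {"moves": [[0,0.005,-0.018,0.01,0],[0,0.006,-0.018,0.01,0],[0.005,0,0,0,0],[0.015,0,0,0,0],[0.015,0,0,0,0],[0.015,0,0,0,0],[0.015,0,0,0,0],[0.01,0,0,0,0],[0,0,0,0,0]]}}

```text
t: 4.55
tcp_pos: [0.5743, -0.1019, 0.1625]
orientation: [1.278, 1.138, -1.349]
wrist_force: [0.2, 0.1, -0.3]
gripper_width: 1.003
```

```bash
python3 - <<'E'
from h import *
pr=pose(); im=eyes.camera("wrist"); c=cam("wrist",pr)
for a,m,e1,e2 in peg(im): print(a,m.round(1),[onplane(c,x,.153).round(4) for x in(m,e1,e2)])
go([[.5824,-.10,.141]])
E
```

```text
3085 [273.8 201.5] [array([ 0.5839, -0.0899,  0.153 ]), array([ 0.5892, -0.0535,  0.153 ]), array([ 0.578 , -0.1312,  0.153 ])]
tcp [ 0.5747 -0.102   0.1634] tilt [-0.03  -0.027 -0.999] yaw -8.21 roll needed 0.0051 F [ 0.1 -0.2 -0.5] w 1.002 t 4.6
delta tool [ 0.0221  0.0079 -0.0038]
```

Emit:
{"op": "drive_tool", "data": {"moves": [[0.01,0.004,-0.002,0,0],[0.01,0.004,0,0,0],[0.003,0,0,0,0],[0,0,0,0,0]]}}

```text
t: 5.0
tcp_pos: [0.584, -0.1024, 0.1404]
orientation: [1.28, 1.133, -1.345]
wrist_force: [0.6, -0.7, -0.4]
gripper_width: 1.0
```

```bash
python3 - <<'E'
from h import *
go([[.5822,-.1003,.141]])
E
```

```text
tcp [ 0.584  -0.1024  0.1404] tilt [-0.026 -0.028 -0.999] yaw -8.2 roll needed 0.0052 F [ 0.6 -0.7 -0.4] w 1.0 t 5.0
delta tool [-0.0006 -0.0021 -0.0018]
```

Emit:
{"op": "drive_tool", "data": {"moves": [[0,-0.002,-0.001,0,0.5],[0,0,0,0,0.7],[0,0,0,0,0.75],[0,0,0,0,0.78],[0,0,0,0,0.8],[0,0,0,0,0.8]], "squeeze": 20}}

```text
t: 5.6
tcp_pos: [0.5828, -0.101, 0.1419]
orientation: [1.28, 1.131, -1.344]
wrist_force: [-0.1, 0.1, 0.8]
gripper_width: 0.199
```

```bash
python3 - <<'E'
from h import *
go([[.5822,-.1003,.141]])
im=eyes.camera("wrist"); cv2.imwrite("pics/w2.png",im[:,:,::-1])
E
```

```text
tcp [ 0.5828 -0.101   0.1419] tilt [-0.023 -0.029 -0.999] yaw -8.18 roll needed 0.0055 F [-0.1  0.1  0.8] w 0.199 t 5.6
delta tool [ 0.0009 -0.0007 -0.0007]
```

View pics/w2.png

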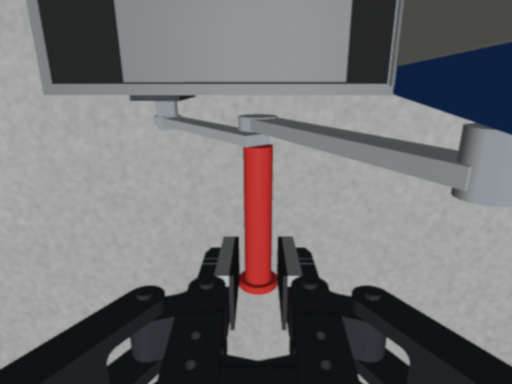

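The jaws straddle the peg symmetrically at (258,240), ahead of the flange. Now I'll close lightly.

Emit:
{"op": "drive_tool", "data": {"moves": [[0,0,0,0,0.83],[0,0,0,0,0.85],[0,0,0,0,0.87],[0,0,0,0,0.9],[0,0,0,0,0.9],[0,0,0,0,0.9]], "squeeze": 20}}

```text
t: 6.25
tcp_pos: [0.5828, -0.1011, 0.1419]
orientation: [1.28, 1.131, -1.344]
wrist_force: [-0.3, -0.1, 0.6]
gripper_width: 0.1
```

```bash
python3 - <<'E'
from h import *
go([[.5822,-.1003,.141]])
# four-bar guess: solve lid attach (r,beta), L2 ; report lid(theta) and knee
from scipy.optimize import least_squares, brentq
L1=.101; P=np.array([-.04,.074]); H=np.array([.1,.114])
K=lambda th:P+L1*np.array([-np.cos(th),np.sin(th)])
A=lambda q,r,b:H+r*np.array([-np.sin(np.radians(12)+q+b),np.cos(np.radians(12)+q+b)])
def knee(th,q,r,b):
    u=K(th)-P; v=A(q,r,b)-K(th); return np.arctan2(u[0]*v[1]-u[1]*v[0],u@v)
def res(x):
    r,b,L2=x; return [np.linalg.norm(A(q,r,b)-K(th))-L2 for th,q in((2.244,0),(.47,1.325),(.45,1.361))]+[.1*(abs(knee(2.244,0,r,b))-.16),.1*(abs(knee(.45,1.361,r,b))-(2.89-.16))]
for x0 in([.12,0,.1],[.15,.1,.12]):
    o=least_squares(res,x0); print(o.x,np.abs(o.fun).max(),knee(2.244,0,*o.x[:2]),knee(.45,1.361,*o.x[:2]))
r,b,L2=o.x; q=0
for th in np.arange(2.244,.44,-.1):
    q=least_squares(lambda q:np.linalg.norm(A(q[0],r,b)-K(th))-L2,[q+.03]).x[0]; print(round(th,2),q.round(3),(.16+knee(2.244,0,r,b)-knee(th,q,r,b)).round(2) ,end='; ')
E
```

```text
tcp [ 0.5828 -0.1011  0.1419] tilt [-0.023 -0.029 -0.999] yaw -8.19 roll needed 0.0054 F [-0.3 -0.1  0.6] w 0.1 t 6.25
delta tool [ 0.0008 -0.0007 -0.0007]
[0.12971399 0.00185143 0.10091419] 0.0004945912585168494 0.1573683686227771 -2.7323222442866144
[0.12971399 0.00185143 0.10091419] 0.0004945912573641603 0.157368373257571 -2.732322249139059
2.24 0.001 0.16; 2.14 -0.005 0.36; 2.04 0.009 0.55; 1.94 0.039 0.73; 1.84 0.08 0.89; 1.74 0.131 1.04; 1.64 0.189 1.19; 1.54 0.253 1.34; 1.44 0.322 1.48; 1.34 0.396 1.62; 1.24 0.473 1.75; 1.14 0.554 1.89; 1.04 0.638 2.03; 0.94 0.726 2.16; 0.84 0.818 2.3; 0.74 0.916 2.44; 0.64 1.021 2.59; 0.54 1.144 2.76; 0.44 1.345 3.03;
```

The four-bar fit is clean: L1 ≈ L2 ≈ 0.101, r = 0.130. But the gripper width followed the command to 0.10, where a 14 mm peg should stop it near 0.165. I'll look.

```bash
python3 - <<'E'
from h import *
im=eyes.camera("wrist"); a=im[190:384,150:380,::-1]
b=eyes.camera("scene")[150:260,180:350,::-1]; b=cv2.resize(b,None,fx=3,fy=3,interpolation=cv2.INTER_CUBIC)
a=cv2.resize(a,(391,330)); cv2.imwrite("pics/w3.png",np.hstack([a,b[:,:400]]))
E
```

```text
(no output)
```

View pics/w3.png

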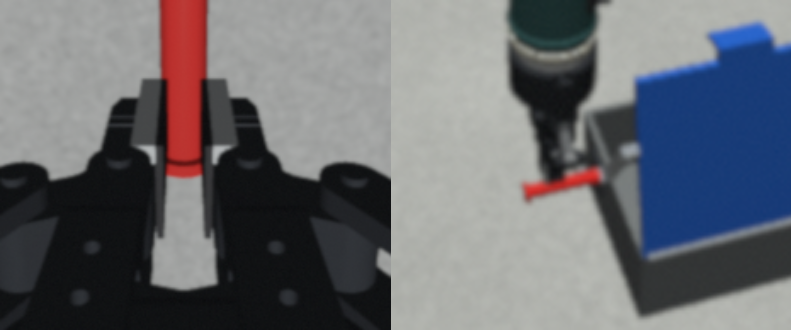

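The pads' gap (about 36 px) is narrower than the peg (about 45 px), so they seem to have closed above it. I'll check where the fingertips really are against the stated TCP.

```bash
python3 - <<'E'
from h import *
pr=pose(); s,t,Rm=pr; cs=cam("scene"); cw=cam("wrist",pr)
im=eyes.camera("scene"); cv2.imwrite("pics/s4.png",im[:,:,::-1]); imw=eyes.camera("wrist"); cv2.imwrite("pics/w4.png",imw[:,:,::-1])
A=cv2.resize(im[170:230,215:275,::-1],None,fx=8,fy=8,interpolation=cv2.INTER_CUBIC)
for d,col in((-.04,(255,0,255)),(-.011,(255,255,0)),(0,(0,255,0)),(.008,(0,255,255))):
    p=project(cs,t+Rm[:,0]*d); print(d,p.round(1),project(cw,t+Rm@[d,.005,-.011]).round(1)); q=tuple(int(v) for v in (p-[215,170])*8+4); cv2.circle(A,q,4,col,-1)
cv2.imwrite("pics/s4c.png",A)
print([ (p[0],p[1].round(1),p[2].round(1),p[3].round(1)) for p in peg(im)], "peg_grip proj", project(cs,[.5824,-.1003,.153]).round(1))
E
```

```text
-0.04 [232.7 205.4] [271.5 243.6]
-0.011 [232.6 211.7] [269.3 218.8]
0 [232.6 214. ] [268.6 211.3]
0.008 [232.6 215.6] [268.1 206.4]
[(np.int32(451), array([449. ,  24.5]), array([453.5,  10.8]), array([443.3,  41.8])), (np.int32(84), array([237.2, 210.6]), array([248.2, 208. ]), array([224.9, 213.5]))] peg_grip proj [232.7 211.4]
```

View pics/s4c.png

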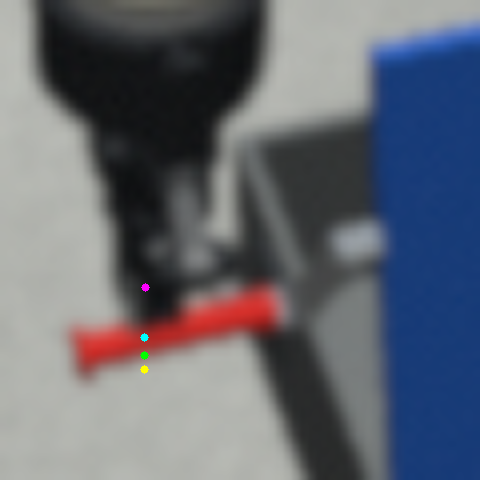

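The fingertips end at about crop row 318, just above the peg, which puts them some 25–30 mm behind where `tip_extent` says. The peg's position is solid from three views, so I trust the pictures over that figure. I'll reopen, descend about 33 mm, and close again.

Emit:
{"op": "drive_tool", "data": {"moves": [[0,0,0,0,0.5],[0,0,0,0,0.5],[0.008,0,0,0,0.5],[0.01,0,0,0,0.5],[0.01,0,0,0,0.5],[0.006,0,0,0,0.6],[0,0,0,0,0.75],[0,0,0,0,0.78]]}}

```text
t: 7.25
tcp_pos: [0.5808, -0.1019, 0.1031]
orientation: [1.279, 1.134, -1.346]
wrist_force: [0.6, -0.4, -0.1]
gripper_width: 0.223
```

```bash
python3 - <<'E'
from h import *
go([[.5822,-.1003,.109]])
im=eyes.camera("wrist"); cv2.imwrite("pics/w5.png",im[:,:,::-1]); im2=eyes.camera("scene")
A=cv2.resize(im2[170:230,215:275,::-1],(384,384),interpolation=cv2.INTER_CUBIC)
cv2.imwrite("pics/w5c.png",np.hstack([im[:,100:420,::-1],A]))
E
```

```text
tcp [ 0.5808 -0.1019  0.1031] tilt [-0.026 -0.028 -0.999] yaw -8.19 roll needed 0.0054 F [ 0.6 -0.4 -0.1] w 0.223 t 7.25
delta tool [-0.006   0.001  -0.0016]
```

View pics/w5c.png

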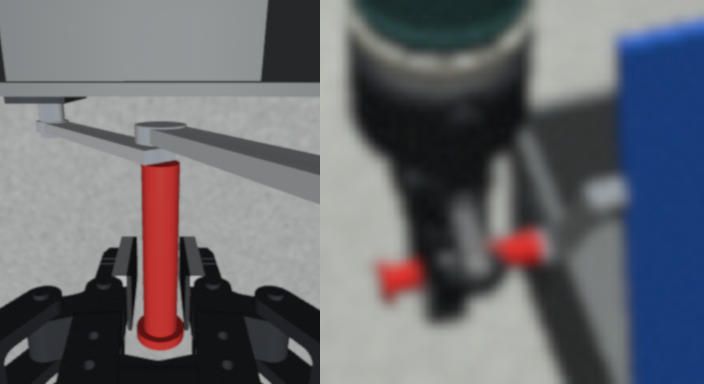

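The fingers now straddle the peg: the wrist view has the peg centred at column ≈261, and the scene view has the tips below it. I'll rise about 6 mm and close.

Emit:
{"op": "drive_tool", "data": {"moves": [[-0.006,0.001,-0.0015,0,0.78],[0,0,0,0,0.81],[0,0,0,0,0.83],[0,0,0,0,0.85],[0,0,0,0,0.87],[0,0,0,0,0.9],[0,0,0,0,0.9]], "squeeze": 20}}

```text
t: 8.05
tcp_pos: [0.5822, -0.1003, 0.1112]
orientation: [1.279, 1.133, -1.346]
wrist_force: [-1.4, 0.2, 0.3]
gripper_width: 0.156
```

```bash
python3 - <<'E'
from h import *
go([[.5822,-.1003,.109]])
E
```

```text
tcp [ 0.5822 -0.1003  0.1112] tilt [-0.026 -0.029 -0.999] yaw -8.19 roll needed 0.0055 F [-1.4  0.2  0.3] w 0.156 t 8.05
delta tool [ 0.0022  0.0001 -0.0001]
```

The peg is gripped (width 0.156 ≈ 13.3 mm, no strain). Now I'll plan the arc in tool axes.

```bash
cat >> h.py <<'E'
T0=np.array([.5822,-.1003,.1112]); L1=.101; TH0=2.244; PY=np.radians(-8.2)
CX=np.array([np.cos(PY),np.sin(PY),0]); CY=np.array([-np.sin(PY),np.cos(PY),0]); Z=np.array([0,0,1.])
K=lambda th:L1*(-np.cos(th)*CX+np.sin(th)*Z)
C=T0-K(TH0)
def plan(ths):
    s,t,Rm=pose(); d=t-C; x,z=d@CX,d@Z; th=np.arctan2(z,-x)
    F=np.array(s['wrist_force']); print("th",th.round(3),"rad err mm",((np.hypot(x,z)-L1)*1e3).round(1),"y err mm",(d@CY*1e3).round(1),"F chest",(F@CX).round(1),(F@CY).round(1),F[2].round(1),"F rad",(F@(-np.cos(th)*CX+np.sin(th)*Z)).round(1),"tang",(F@(np.sin(th)*CX+np.cos(th)*Z)).round(1),"w",round(s['gripper_width'],3),"t",round(s['t'],2),"yaw",np.degrees(np.arctan2(Rm[1,1],Rm[0,1])).round(2))
    p=t
    for a in ths:
        q=C+K(a); print(round(a,2),(Rm.T@(q-p)*1e3).round(1)); p=q
E
python3 - <<'E'
from h import *
plan(np.arange(2.2,1.7,-.05))
E
```

```text
th 2.244 rad err mm -0.0 y err mm -0.0 F chest -1.4 0.0 0.3 F rad -0.6 tang -1.3 w 0.156 t 8.05 yaw -8.19
2.2 [-2.6 -3.6  0. ]
2.15 [-2.8 -4.2  0.1]
2.1 [-2.6 -4.4  0.1]
2.05 [-2.3 -4.5  0.1]
2.0 [-2.1 -4.6  0.1]
1.95 [-1.9 -4.7  0.1]
1.9 [-1.6 -4.8  0.1]
1.85 [-1.4 -4.8  0. ]
1.8 [-1.2 -4.9  0. ]
1.75 [-0.9 -5.   0. ]
1.7 [-0.7 -5.   0. ]
```

Emit:
{"op": "drive_tool", "data": {"moves": [[-0.0026,-0.0036,0,0,0.9],[-0.0027,-0.0042,0,0,0.9],[-0.0025,-0.0044,0,0,0.9],[0,0,0,0,0.9]]}}

```text
t: 8.45
tcp_pos: [0.572, -0.0989, 0.1194]
orientation: [1.281, 1.128, -1.341]
wrist_force: [-0.4, 0.3, -0.6]
gripper_width: 0.146
```

```bash
python3 - <<'E'
from h import *
plan(np.arange(2.1,1.6,-.05))
E
```

```text
th 2.114 rad err mm 0.8 y err mm -0.1 F chest -0.4 0.2 -0.6 F rad -0.8 tang -0.1 w 0.146 t 8.45 yaw -8.19
2.1 [-0.  -1.6 -0.1]
2.05 [-2.4 -4.5  0.1]
2.0 [-2.1 -4.6  0.1]
1.95 [-1.9 -4.7  0.1]
1.9 [-1.7 -4.8  0.1]
1.85 [-1.4 -4.8  0. ]
1.8 [-1.2 -4.9  0. ]
1.75 [-0.9 -5.   0. ]
1.7 [-0.7 -5.   0. ]
1.65 [-0.4 -5.   0. ]
```

```bash
python3 - <<'E'
from h import *
pr=pose(); im=eyes.camera("wrist"); c=cam("wrist",pr)
for a,m,e1,e2 in peg(im): print(a,m.round(1),[onplane(c,x,C[2]+.042+L1*np.sin(2.114)).round(4) for x in(m,e1,e2)])
print("expect grip",(pr[1]+[0,0,.042]).round(4))
im2=eyes.camera("scene"); A=cv2.resize(im2[170:230,215:275,::-1],(384,384),interpolation=cv2.INTER_CUBIC)
cv2.imwrite("pics/w6c.png",np.hstack([im[:,100:420,::-1],A]))
E
```

```text
5540 [257.8 248.2] [array([ 0.5734, -0.0879,  0.1607]), array([ 0.5787, -0.0513,  0.1607]), array([ 0.567 , -0.132 ,  0.1607])]
expect grip [ 0.572  -0.0989  0.1614]
```

View pics/w6c.png

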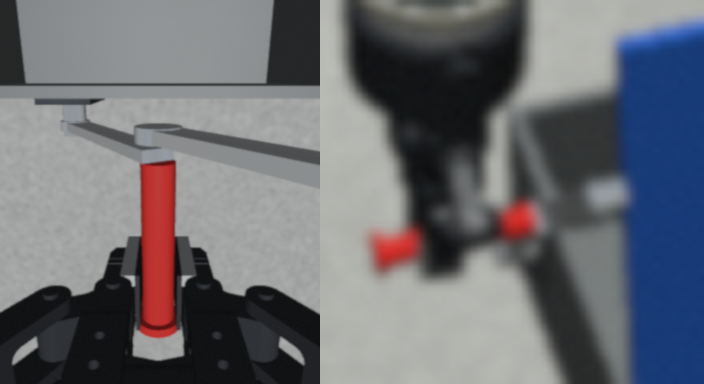

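The peg is held and moved with the tool by the expected 10 mm. I'll continue along the arc.

Emit:
{"op": "drive_tool", "data": {"moves": [[-0.0012,-0.0035,0,0,0.9],[-0.0022,-0.0046,0,0,0.9],[-0.0019,-0.0047,0,0,0.9],[-0.0017,-0.0048,0,0,0.9],[-0.0014,-0.0048,0,0,0.9],[0,0,0,0,0.9]]}}

```text
t: 9.15
tcp_pos: [0.5509, -0.0959, 0.1307]
orientation: [1.284, 1.122, -1.336]
wrist_force: [1.6, -0.5, -2.3]
gripper_width: 0.149
```

```bash
python3 - <<'E'
from h import *
plan(np.arange(1.85,1.3,-.05))
E
```

```text
th 1.879 rad err mm 2.3 y err mm -0.1 F chest 1.6 -0.3 -2.3 F rad -1.7 tang 2.3 w 0.149 t 9.15 yaw -8.18
1.85 [ 1.4 -3.5 -0.1]
1.8 [-1.2 -4.9  0. ]
1.75 [-1. -5.  0.]
1.7 [-0.7 -5.   0. ]
1.65 [-0.5 -5.   0. ]
1.6 [-0.2 -5.   0. ]
1.55 [ 0. -5. -0.]
1.5 [ 0.3 -5.  -0. ]
1.45 [ 0.5 -5.  -0. ]
1.4 [ 0.8 -5.  -0. ]
1.35 [ 1.  -4.9 -0. ]
```

Emit:
{"op": "drive_tool", "data": {"moves": [[0.001,-0.0035,0,0,0.9],[0,-0.0049,0,0,0.9],[0,-0.005,0,0,0.9],[0,-0.005,0,0,0.9],[0,-0.005,0,0,0.9],[0,0,0,0,0.9]]}}

```text
t: 9.75
tcp_pos: [0.5304, -0.093, 0.1361]
orientation: [1.289, 1.109, -1.326]
wrist_force: [0.8, -0.3, 3.2]
gripper_width: 0.152
```

```bash
python3 - <<'E'
from h import *
plan(np.arange(1.6,1.1,-.05))
E
```

```text
th 1.673 rad err mm 3.4 y err mm -0.1 F chest 0.9 -0.2 3.2 F rad 3.3 tang 0.5 w 0.152 t 9.75 yaw -8.16
1.6 [ 2.9 -7.8 -0.3]
1.55 [-0.1 -5.  -0. ]
1.5 [ 0.2 -5.  -0. ]
1.45 [ 0.4 -5.  -0. ]
1.4 [ 0.7 -5.  -0. ]
1.35 [ 0.9 -5.  -0. ]
1.3 [ 1.2 -4.9 -0. ]
1.25 [ 1.4 -4.8 -0.1]
1.2 [ 1.7 -4.8 -0.1]
1.15 [ 1.9 -4.7 -0.1]
```

```bash
python3 - <<'E'
from h import *
pr=pose(); im=eyes.camera("wrist"); cv2.imwrite("pics/w7.png",im[:,:,::-1]); print("tilt",pr[2][:,0].round(3))
for n,i in(("w5",cv2.imread("pics/w5.png")[:,:,::-1].copy()),("w6",cv2.imread("pics/w6c.png")[:,:320,::-1].copy()),("w7",im)):
    for a,m,e1,e2 in peg(i): print(n,a,m.round(1),e1.round(1),e2.round(1),"len",np.linalg.norm(e1-e2).round(1))
E
```

```text
tilt [ 0.002 -0.035 -0.999]
w5 6327 [260.  255.3] [260.4 161.9] [259.7 349. ] len 187.1
w6 5540 [157.8 248.2] [157.9 161. ] [157.7 336. ] len 175.0
w7 5021 [257.9 240.4] [257.9 161. ] [258. 322.] len 161.0
w7 289 [257.8 326.8] [240.  326.7] [276.  326.9] len 36.0
```

The peg has slipped about 4 mm along the pads and the tool tilt is changing slowly. I'll track the actual grasp point, with tilt and slip included, instead of the TCP.

```bash
cat >> h.py <<'E'
G0=T0-.042*np.array([-.026,-.029,-.999]); C=G0-K(TH0)
def plan(ths,g=.0386):
    s,t,Rm=pose(); p=t-g*Rm[:,0]; d=p-C; x,z=d@CX,d@Z; th=np.arctan2(z,-x); F=np.array(s['wrist_force'])
    print("th",th.round(3),"rad err mm",((np.hypot(x,z)-L1)*1e3).round(1),"y err",(d@CY*1e3).round(1),"tilt",Rm[:2,0].round(3),"F chest",(F@CX).round(1),(F@CY).round(1),F[2].round(1),"rad",(F@(-np.cos(th)*CX+np.sin(th)*Z)).round(1),"tang(fwd/down)",(F@(-np.sin(th)*CX-np.cos(th)*Z)).round(1),"w",round(s['gripper_width'],3),"t",round(s['t'],2),"yaw",np.degrees(np.arctan2(Rm[1,1],Rm[0,1])).round(2))
    for a in ths:
        q=C+K(a); print(round(a,2),(Rm.T@(q-p)*1e3).round(1),end=' '); p=q
    print()
E
python3 - <<'E'
from h import *
plan(np.arange(1.6,1.1,-.05))
E
```

```text
th 1.666 rad err mm -0.1 y err -0.2 tilt [ 0.002 -0.035] F chest 0.6 -0.9 5.6 rad 5.6 tang(fwd/down) -0.0 w 0.151 t 9.8 yaw -8.16
1.6 [-0.5 -6.6 -0.2] 1.55 [-0.1 -5.  -0. ] 1.5 [ 0.2 -5.  -0. ] 1.45 [ 0.4 -5.  -0. ] 1.4 [ 0.7 -5.  -0. ] 1.35 [ 0.9 -5.  -0. ] 1.3 [ 1.2 -4.9 -0. ] 1.25 [ 1.4 -4.8 -0.1] 1.2 [ 1.7 -4.8 -0.1] 1.15 [ 1.9 -4.7 -0.1]
```

Emit:
{"op": "drive_tool", "data": {"moves": [[-0.0005,-0.005,0,0,0.9],[0,-0.005,0,0,0.9],[0.0002,-0.005,0,0,0.9],[0.0004,-0.005,0,0,0.9],[0.0006,-0.005,0,0,0.9],[0,0,0,0,0.9]]}}

```text
t: 10.4
tcp_pos: [0.5006, -0.0887, 0.1324]
orientation: [1.286, 1.117, -1.332]
wrist_force: [0.2, -0.8, 3.3]
gripper_width: 0.156
```

```bash
python3 - <<'E'
from h import *
plan(np.arange(1.4,.9,-.05))
im=eyes.camera("wrist"); m=redmask(im)[:,225:295]; r=np.where(m.sum(1)>3)[0]; print("peg rows",r.min(),r.max())
E
```

```text
th 1.364 rad err mm -2.1 y err -0.2 tilt [-0.007 -0.033] F chest 0.3 -0.8 3.3 rad 3.2 tang(fwd/down) -0.9 w 0.156 t 10.4 yaw -8.18
1.4 [-2.7  3.1 -0.1] 1.35 [ 1. -5. -0.] 1.3 [ 1.2 -4.9 -0. ] 1.25 [ 1.5 -4.8 -0.1] 1.2 [ 1.7 -4.7 -0.1] 1.15 [ 2.  -4.7 -0.1] 1.1 [ 2.2 -4.6 -0.1] 1.05 [ 2.4 -4.4 -0.1] 1.0 [ 2.6 -4.3 -0.1] 0.95 [ 2.8 -4.2 -0.1] 
peg rows 163 336
```

The slip matches the peg rolling on a pad as the link turns, about 7 mm per rad at most. It's bounded, so I'll estimate it from the peg's image length on each step.

```bash
cat >> h.py <<'E'
def step(ths):
    im=eyes.camera("wrist"); m=redmask(im)[:,225:295]; r=np.where(m.sum(1)>3)[0]; L=r.max()-r.min()
    g=.0412-(175-L)*.00085; print("len",L,"g",round(g,4),"col",(np.where(m[200:230].sum(0)>10)[0].mean()+225).round(1)); plan(ths,g)
E
python3 - <<'E'
from h import *
step(np.arange(1.3,.9,-.05))
E
```

```text
len 173 g 0.0395 col 257.5
th 1.366 rad err mm -1.2 y err -0.2 tilt [-0.007 -0.033] F chest -2.7 0.5 2.9 rad 3.4 tang(fwd/down) 2.1 w 0.156 t 10.5 yaw -8.18
1.3 [ 0.4 -6.7 -0.2] 1.25 [ 1.5 -4.8 -0.1] 1.2 [ 1.7 -4.7 -0.1] 1.15 [ 2.  -4.7 -0.1] 1.1 [ 2.2 -4.6 -0.1] 1.05 [ 2.4 -4.4 -0.1] 1.0 [ 2.6 -4.3 -0.1] 0.95 [ 2.8 -4.2 -0.1]
```

Emit:
{"op": "drive_tool", "data": {"moves": [[0.0005,-0.0045,0,0,0.9],[0.0011,-0.0048,0,0,0.9],[0.0015,-0.0047,0,0,0.9],[0.0017,-0.0047,0,0,0.9],[0,0,0,0,0.9]]}}

```text
t: 11.0
tcp_pos: [0.4802, -0.0857, 0.1259]
orientation: [1.285, 1.119, -1.334]
wrist_force: [-0.9, -0.4, 2.0]
gripper_width: 0.15
```

```bash
python3 - <<'E'
from h import *
step(np.arange(1.15,.7,-.05))
E
```

```text
len 173 g 0.0395 col 257.5
th 1.151 rad err mm -1.1 y err -0.2 tilt [-0.009 -0.032] F chest -1.9 -0.1 1.7 rad 2.3 tang(fwd/down) 1.0 w 0.153 t 11.05 yaw -8.17
1.15 [-1.  -0.5 -0.1] 1.1 [ 2.2 -4.5 -0.1] 1.05 [ 2.4 -4.4 -0.1] 1.0 [ 2.6 -4.3 -0.1] 0.95 [ 2.9 -4.2 -0.1] 0.9 [ 3.1 -4.  -0.1] 0.85 [ 3.3 -3.9 -0.1] 0.8 [ 3.4 -3.7 -0.1] 0.75 [ 3.6 -3.5 -0.1]
```

Tracking well with small forces. I'll continue.

Emit:
{"op": "drive_tool", "data": {"moves": [[0.0015,-0.0045,0,0,0.9],[0.0022,-0.0044,0,0,0.9],[0.0025,-0.0043,0,0,0.9],[0.0028,-0.0042,0,0,0.9],[0,0,0,0,0.9]]}}

```text
t: 11.55
tcp_pos: [0.4611, -0.083, 0.1153]
orientation: [1.285, 1.121, -1.334]
wrist_force: [-1.7, -0.3, -0.4]
gripper_width: 0.15
```

```bash
python3 - <<'E'
from h import *
step(np.arange(.95,.4,-.05))
E
```

```text
len 172 g 0.0387 col 257.5
th 0.925 rad err mm -1.3 y err -0.3 tilt [-0.011 -0.031] F chest -2.0 -0.7 -0.8 rad 0.6 tang(fwd/down) 2.1 w 0.153 t 11.6 yaw -8.17
0.95 [-2.5  1.3 -0.2] 0.9 [ 3.1 -4.  -0.1] 0.85 [ 3.3 -3.9 -0.1] 0.8 [ 3.4 -3.7 -0.1] 0.75 [ 3.6 -3.5 -0.1] 0.7 [ 3.8 -3.3 -0.1] 0.65 [ 4.  -3.1 -0.1] 0.6 [ 4.1 -2.9 -0.1] 0.55 [ 4.3 -2.7 -0.1] 0.5 [ 4.4 -2.5 -0.1] 0.45 [ 4.5 -2.3 -0.1]
```

Emit:
{"op": "drive_tool", "data": {"moves": [[0.002,-0.0038,0,0,0.9],[0.0028,-0.0033,0,0,0.9],[0.0029,-0.0031,0,0,0.9],[0.003,-0.003,0,0,0.9],[0,0,0,0,0.9]]}}

```text
t: 12.1
tcp_pos: [0.4466, -0.0809, 0.1032]
orientation: [1.285, 1.123, -1.335]
wrist_force: [0.3, -0.5, -2.3]
gripper_width: 0.15
```

```bash
python3 - <<'E'
from h import *
step(np.arange(.75,.4,-.04))
E
```

```text
len 171 g 0.0378 col 257.5
th 0.73 rad err mm -0.9 y err -0.3 tilt [-0.012 -0.03 ] F chest -1.3 0.6 -3.1 rad -1.1 tang(fwd/down) 3.2 w 0.152 t 12.15 yaw -8.16
0.75 [-2.1  0.7 -0.2] 0.71 [ 3.  -2.7 -0.1] 0.67 [ 3.1 -2.5 -0.1] 0.63 [ 3.2 -2.4 -0.1] 0.59 [ 3.3 -2.3 -0.1] 0.55 [ 3.4 -2.2 -0.1] 0.51 [ 3.5 -2.  -0.1] 0.47 [ 3.6 -1.9 -0.1] 0.43 [ 3.6 -1.7 -0.1]
```

Emit:
{"op": "drive_tool", "data": {"moves": [[0.002,-0.0022,0,0,0.9],[0.0023,-0.002,0,0,0.9],[0.0024,-0.0019,0,0,0.9],[0.0024,-0.0018,0,0,0.9],[0.0024,-0.0017,0,0,0.9],[0,0,0,0,0.9]]}}

```text
t: 12.75
tcp_pos: [0.4361, -0.0793, 0.0906]
orientation: [1.286, 1.124, -1.335]
wrist_force: [0.1, -0.5, -1.3]
gripper_width: 0.155
```

```bash
python3 - <<'E'
from h import *
step(np.arange(.57,.4,-.02))
E
```

```text
len 170 g 0.037 col 257.5
th 0.559 rad err mm -0.4 y err -0.3 tilt [-0.013 -0.029] F chest -0.0 0.5 -2.7 rad -1.4 tang(fwd/down) 2.3 w 0.149 t 12.8 yaw -8.15
0.57 [-1.2  0.2 -0.3] 0.55 [ 1.7 -1.1 -0.1] 0.53 [ 1.7 -1.  -0.1] 0.51 [ 1.8 -1.  -0.1] 0.49 [ 1.8 -1.  -0.1] 0.47 [ 1.8 -0.9 -0.1] 0.45 [ 1.8 -0.9 -0.1] 0.43 [ 1.8 -0.8 -0.1] 0.41 [ 1.9 -0.8 -0.1]
```

Emit:
{"op": "drive_tool", "data": {"moves": [[0.0015,-0.001,0,0,0.9],[0.0016,-0.001,0,0,0.9],[0.0016,-0.001,0,0,0.9],[0.0016,-0.0009,0,0,0.9],[0,0,0,0,0.9]]}}

```text
t: 13.3
tcp_pos: [0.4312, -0.0786, 0.083]
orientation: [1.285, 1.126, -1.336]
wrist_force: [-0.2, 0.2, -4.5]
gripper_width: 0.151
```

```bash
python3 - <<'E'
from h import *
step(np.arange(.51,.4,-.02))
im=eyes.camera("scene"); cv2.imwrite("pics/s8.png",cv2.resize(im[140:270,190:360,::-1],None,fx=4,fy=4,interpolation=cv2.INTER_CUBIC))
E
```

```text
len 169 g 0.0361 col 258.0
th 0.462 rad err mm -0.3 y err -0.4 tilt [-0.015 -0.028] F chest 0.1 0.2 -3.9 rad -1.8 tang(fwd/down) 3.4 w 0.155 t 13.35 yaw -8.15
0.51 [-4.5  1.9 -0.2] 0.49 [ 1.8 -0.9 -0.1] 0.47 [ 1.8 -0.9 -0.1] 0.45 [ 1.8 -0.9 -0.1] 0.43 [ 1.8 -0.8 -0.1] 0.41 [ 1.9 -0.8 -0.1]
```

View pics/s8.png

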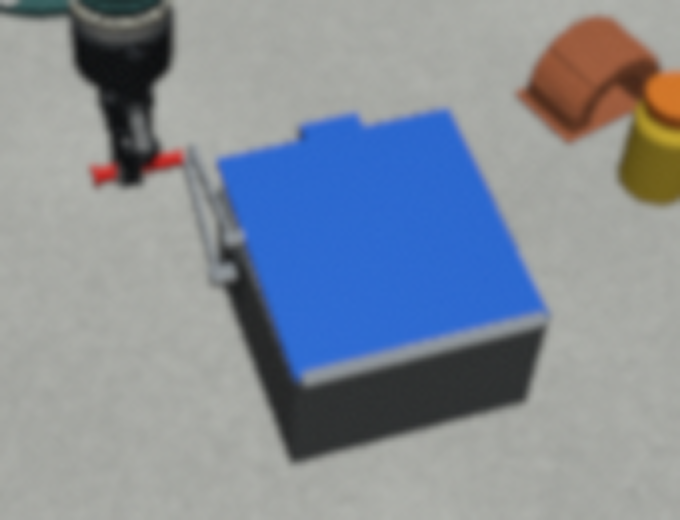

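The lid is nearly down, with its front edge at (220,160)–(450,110). The peg still carries about 4 N, so it isn't yet on the catch. I'll continue in small steps until that load goes.

Emit:
{"op": "drive_tool", "data": {"moves": [[0.001,-0.0005,0,0,0.9],[0.001,-0.0005,0,0,0.9],[0,0,0,0,0.9]]}}

```text
t: 13.7
tcp_pos: [0.4301, -0.0785, 0.0809]
orientation: [1.285, 1.127, -1.336]
wrist_force: [-0.6, -0.0, -1.7]
gripper_width: 0.151
```

```bash
python3 - <<'E'
from h import *
step([.47,.45])
E
```

```text
len 169 g 0.0361 col 258.0
th 0.439 rad err mm -0.2 y err -0.4 tilt [-0.015 -0.028] F chest -0.4 1.1 -2.8 rad -0.8 tang(fwd/down) 2.7 w 0.153 t 13.75 yaw -8.15
0.47 [-3.   1.1 -0.3] 0.45 [ 1.8 -0.9 -0.1]
```

Emit:
{"op": "drive_tool", "data": {"moves": [[0.001,-0.0004,0,0,0.9],[0.001,-0.0004,0,0,0.9],[0,0,0,0,0.9]]}}

```text
t: 14.05
tcp_pos: [0.4302, -0.0785, 0.0809]
orientation: [1.286, 1.125, -1.334]
wrist_force: [-1.8, 0.9, -2.3]
gripper_width: 0.152
```

```bash
python3 - <<'E'
from h import *
step([.47,.45])
E
```

```text
len 169 g 0.0361 col 258.0
th 0.437 rad err mm -0.3 y err -0.4 tilt [-0.012 -0.028] F chest -1.2 0.5 -1.0 rad 0.6 tang(fwd/down) 1.4 w 0.152 t 14.1 yaw -8.14
0.47 [-3.1  1.2 -0.3] 0.45 [ 1.8 -0.9 -0.1]
```

Emit:
{"op": "drive_tool", "data": {"moves": [[0.002,-0.0008,0,0,0.9],[0.002,-0.0008,0,0,0.9],[0,0,0,0,0.9]]}}

```text
t: 14.4
tcp_pos: [0.4303, -0.0785, 0.0807]
orientation: [1.288, 1.12, -1.331]
wrist_force: [-1.4, 0.5, -1.6]
gripper_width: 0.151
```

```bash
python3 - <<'E'
from h import *
step([.47,.45])
E
```

```text
len 169 g 0.0361 col 258.0
th 0.433 rad err mm -0.4 y err -0.4 tilt [-0.007 -0.029] F chest -1.6 1.8 2.0 rad 2.3 tang(fwd/down) -1.2 w 0.154 t 14.45 yaw -8.14
0.47 [-3.5  1.3 -0.3] 0.45 [ 1.8 -0.9 -0.1]
```

The tool no longer moves down when commanded, and the load has gone to about zero or slightly upward, so the lid rests on the catch. I'll release and rise.

Emit:
{"op": "drive_tool", "data": {"moves": [[0,0,0,0,0.83],[0,0,0,0,0.7],[0,0,0,0,0.5],[0,0,0,0,0.4],[-0.01,0,0,0,0.4],[-0.02,0,0,0,0.4],[-0.03,0,0,0,0.4],[-0.04,0,0,0,0.4],[-0.03,0,0,0,1.0],[0,0,0,0,1.0],[0,0,0,0,1.0]]}}

```text
t: 15.55
tcp_pos: [0.4311, -0.0754, 0.2166]
orientation: [1.287, 1.118, -1.332]
wrist_force: [0.4, 1.0, -1.1]
gripper_width: 0.091
```

```bash
python3 - <<'E'
from h import *
go([[.489,.080,.20],[.489,.080,.125]])
im=eyes.camera("wrist"); m=eyes.camera("top"); s=eyes.camera("scene")
A=cv2.resize(s[170:240,200:330,::-1],(400,215),interpolation=cv2.INTER_CUBIC); B=cv2.resize(m[130:240,165:305,::-1],(400,314),interpolation=cv2.INTER_CUBIC)
W=cv2.resize(im[:,:,::-1],(400,300)); cv2.imwrite("pics/m9.png",np.hstack([np.vstack([W,A]),np.vstack([B,np.zeros((201,400,3),np.uint8)])]))
c=cam("top"); h=cv2.cvtColor(m,cv2.COLOR_RGB2HSV); k=cv2.inRange(h,(105,120,60),(125,255,255)); n,l,st,ce=cv2.connectedComponentsWithStats(k)
i=[j for j in range(1,n) if 180<ce[j][0]<280 and st[j,4]>500]; print([(st[j],ce[j].round(1)) for j in i])
cn=max(cv2.findContours((l==i[0]).astype(np.uint8),cv2.RETR_EXTERNAL,cv2.CHAIN_APPROX_NONE)[0],key=cv2.contourArea)
for q in cv2.boxPoints(cv2.minAreaRect(cn)): print(q.round(1),onplane(c,q,.12).round(4))
E
```

```text
tcp [ 0.4311 -0.0754  0.2166] tilt [-0.007 -0.031 -0.999] yaw -8.17 roll needed 0.0057 F [ 0.4  1.  -1.1] w 0.091 t 15.55
delta tool [ 0.0113  0.0352 -0.1625]
delta tool [ 0.0863  0.0354 -0.1649]
[(array([ 190,  157,   69,   69, 3329], dtype=int32), array([222.1, 189.7]))]
[188.2 218.8] [0.4815 0.183  0.12  ]
[201.1 154.6] [0.6993 0.1503 0.12  ]
[259.7 166.3] [ 0.6621 -0.0477  0.12  ]
[246.9 230.6] [ 0.4467 -0.0094  0.12  ]
```

View pics/m9.png

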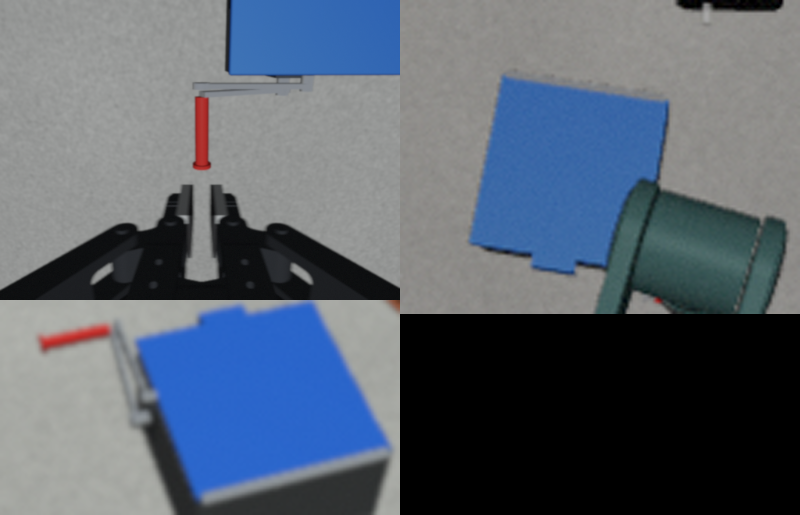

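The lid is down and the peg is free; the tab is visible at the lid's front edge. Now I'll move over lid_front with the fingers shut.

Emit:
{"op": "drive_tool", "data": {"moves": [[0,0.006,-0.027,0,1],[0,0.006,-0.027,0,1],[0,0.006,-0.027,0,1],[0,0.006,-0.027,0,1],[0,0.006,-0.027,0,1],[0,0.005,-0.02,0,1],[0,0,0,0,1],[0,0,0,0,1]]}}

```text
t: 16.5
tcp_pos: [0.4824, 0.0773, 0.195]
orientation: [1.274, 1.136, -1.357]
wrist_force: [-0.4, -0.6, -0.3]
gripper_width: -0.001
```

```bash
python3 - <<'E'
from h import *
go([[.489,.0795,.14],[.489,.0795,.10]])
im=eyes.camera("top"); c=cam("top")
for u,v in((189.5,215.4),(218.6,221.7)): print(onplane(c,(u,v),.125).round(4))
E
```

```text
tcp [0.4824 0.0773 0.195 ] tilt [-0.036 -0.031 -0.999] yaw -8.38 roll needed 0.0021 F [-0.4 -0.6 -0.3] w -0.001 t 16.5
delta tool [ 0.0547  0.0079 -0.0052]
delta tool [ 0.0946  0.0092 -0.0066]
[0.4922 0.1786 0.125 ]
[0.4734 0.083  0.125 ]
```

Emit:
{"op": "drive_tool", "data": {"moves": [[0.012,0.004,-0.0025,0,1],[0.012,0.004,-0.0025,0,1],[0.012,0,0,0,1],[0.012,0,0,0,1],[0.006,0,0,0,1],[0,0,0,0,1]]}}

```text
t: 17.15
tcp_pos: [0.4874, 0.0759, 0.1336]
orientation: [1.275, 1.136, -1.365]
wrist_force: [-0.1, 0.4, 0.6]
gripper_width: 0.002
```

```bash
python3 - <<'E'
from h import *
go([[.488,.0795,.12],[.488,.0795,.10]])
E
```

```text
tcp [0.4874 0.0759 0.1336] tilt [-0.041 -0.032 -0.999] yaw -8.71 roll needed -0.0037 F [-0.1  0.4  0.6] w 0.002 t 17.15
delta tool [ 0.0134  0.0005 -0.0041]
delta tool [ 0.0334  0.0012 -0.0049]
```

Emit:
{"op": "drive_tool", "data": {"moves": [[0.003,0,-0.002,0,1],[0.003,0,-0.002,0,1],[0.003,0,0,0,1],[0.003,0,0,0,1],[0.003,0,0,0,1],[0.002,0,0,0,1],[0.002,0,0,0,1],[0,0,0,0,1]]}}

```text
t: 17.95
tcp_pos: [0.4883, 0.0798, 0.1146]
orientation: [1.277, 1.134, -1.362]
wrist_force: [-0.4, -0.1, -0.2]
gripper_width: -0.003
```

Emit:
{"op": "drive_tool", "data": {"moves": [[0.002,0,0,0,1],[0.002,0,0,0,1],[0.002,0,0,0,1],[0,0,0,0,1]]}}

```text
t: 18.35
tcp_pos: [0.4882, 0.0795, 0.1083]
orientation: [1.277, 1.133, -1.362]
wrist_force: [0.4, 1.0, 0.3]
gripper_width: 0.005
```

Emit:
{"op": "drive_tool", "data": {"moves": [[0.002,0,0,0,1],[0.0015,0,0,0,1],[0.0015,0,0,0,1],[0,0,0,0,1]]}}

```text
t: 18.75
tcp_pos: [0.4881, 0.0793, 0.1029]
orientation: [1.277, 1.133, -1.361]
wrist_force: [0.1, -0.8, 0.0]
gripper_width: 0.001
```

Emit:
{"op": "drive_tool", "data": {"moves": [[0.0015,0,0,0,1],[0.0015,0,0,0,1]]}}

```text
t: 18.95
tcp_pos: [0.4882, 0.0793, 0.0999]
orientation: [1.277, 1.133, -1.361]
wrist_force: [-0.4, -0.3, -0.1]
gripper_width: 0.003
```

Emit:
{"op": "drive_tool", "data": {"moves": [[0.0015,0,0,0,1],[0.0015,0,0,0,1]]}}

```text
t: 19.15
tcp_pos: [0.4881, 0.0792, 0.0967]
orientation: [1.277, 1.133, -1.361]
wrist_force: [-0.5, -0.1, -0.5]
gripper_width: 0.001
```

Emit:
{"op": "drive_tool", "data": {"moves": [[0.001,0,0,0,1],[0.001,0,0,0,1],[0.001,0,0,0,1]]}}

```text
t: 19.45
tcp_pos: [0.488, 0.0791, 0.0945]
orientation: [1.278, 1.133, -1.361]
wrist_force: [-2.1, -0.3, 4.4]
gripper_width: 0.002
```

Emit:
{"op": "drive_tool", "data": {"moves": [[0.001,0,0,0,1],[0.001,0,0,0,1],[0.001,0,0,0,1]]}}

```text
t: 19.75
tcp_pos: [0.488, 0.0791, 0.0937]
orientation: [1.278, 1.132, -1.36]
wrist_force: [-2.8, -0.6, 5.7]
gripper_width: 0.0
```

Emit:
{"op": "drive_tool", "data": {"moves": [[0.001,0,0,0,1],[0.001,0,0,0,1]]}}

```text
t: 19.95
tcp_pos: [0.488, 0.0791, 0.0934]
orientation: [1.279, 1.131, -1.359]
wrist_force: [-2.2, -0.7, 6.9]
gripper_width: -0.002
```

Contact is at TCP z ≈ 0.095, with the tip at about 0.125 as expected for a lid on the catch. I'll ramp up the press.

Emit:
{"op": "drive_tool", "data": {"moves": [[0.0015,0,0,0,1],[0.0015,0,0,0,1],[0.0015,0,0,0,1]]}}

```text
t: 20.25
tcp_pos: [0.488, 0.0792, 0.0923]
orientation: [1.28, 1.13, -1.357]
wrist_force: [-3.6, 1.4, 7.7]
gripper_width: -0.001
```

Emit:
{"op": "drive_tool", "data": {"moves": [[0.0018,0,0,0,1],[0.0018,0,0,0,1],[0.0018,0,0,0,1]]}}

```text
t: 20.55
tcp_pos: [0.4881, 0.0792, 0.0914]
orientation: [1.281, 1.129, -1.355]
wrist_force: [-4.2, -0.1, 9.5]
gripper_width: 0.002
```

Emit:
{"op": "drive_tool", "data": {"moves": [[0.002,0,0,0,1],[0.002,0,0,0,1],[0.002,0,0,0,1]]}}

```text
t: 20.85
tcp_pos: [0.4882, 0.0792, 0.091]
orientation: [1.283, 1.127, -1.352]
wrist_force: [-3.9, -0.2, 11.1]
gripper_width: 0.003
```

Emit:
{"op": "drive_tool", "data": {"moves": [[0.0022,0,0,0,1],[0.0022,0,0,0,1],[0.0022,0,0,0,1]]}}

```text
t: 21.15
tcp_pos: [0.4882, 0.0792, 0.0904]
orientation: [1.285, 1.125, -1.35]
wrist_force: [-5.3, -0.5, 10.6]
gripper_width: -0.0
```

Emit:
{"op": "drive_tool", "data": {"moves": [[0.0024,0,0,0,1],[0.0024,0,0,0,1],[0.0024,0,0,0,1]]}}

```text
t: 21.45
tcp_pos: [0.4883, 0.0792, 0.0898]
orientation: [1.286, 1.124, -1.347]
wrist_force: [-4.7, -0.4, 10.8]
gripper_width: 0.0
```

Emit:
{"op": "drive_tool", "data": {"moves": [[0.0026,0,0,0,1],[0.0026,0,0,0,1],[0.0026,0,0,0,1]]}}

```text
t: 21.75
tcp_pos: [0.4884, 0.0792, 0.0894]
orientation: [1.288, 1.121, -1.344]
wrist_force: [-6.3, 0.3, 13.4]
gripper_width: 0.001
```

Emit:
{"op": "drive_tool", "data": {"moves": [[0.0028,0,0,0,1],[0.0028,0,0,0,1],[0.0028,0,0,0,1]]}}

```text
t: 22.05
tcp_pos: [0.4885, 0.0792, 0.0888]
orientation: [1.29, 1.119, -1.34]
wrist_force: [-6.3, -0.0, 13.0]
gripper_width: -0.002
```

Emit:
{"op": "drive_tool", "data": {"moves": [[0.003,0,0,0,1],[0.003,0,0,0,1],[0.003,0,0,0,1]]}}

```text
t: 22.35
tcp_pos: [0.4886, 0.0792, 0.088]
orientation: [1.292, 1.117, -1.337]
wrist_force: [-6.4, -0.0, 14.4]
gripper_width: -0.0
```

```bash
python3 - <<'E'
from h import *
go([[.488,.0795,.088]])
E
```

```text
tcp [0.4886 0.0792 0.088 ] tilt [-0.009 -0.03  -1.   ] yaw -8.56 roll needed -0.0011 F [-6.4 -0.  14.4] w -0.0 t 22.35
delta tool [ 0.     -0.0006 -0.0002]
```

Emit:
{"op": "drive_tool", "data": {"moves": [[0.0032,0,0,0,1],[0.0032,0,0,0,1],[0.0032,0,0,0,1]]}}

```text
t: 22.65
tcp_pos: [0.4888, 0.0792, 0.0878]
orientation: [1.294, 1.115, -1.334]
wrist_force: [-7.3, -0.7, 15.8]
gripper_width: 0.002
```

Emit:
{"op": "drive_tool", "data": {"moves": [[0.0034,0,0,0,1],[0.0034,0,0,0,1],[0.0034,0,0,0,1]]}}

```text
t: 22.95
tcp_pos: [0.4889, 0.0792, 0.0878]
orientation: [1.297, 1.112, -1.33]
wrist_force: [-7.5, 0.6, 15.9]
gripper_width: 0.001
```

Emit:
{"op": "drive_tool", "data": {"moves": [[0.0037,0,0,0,1],[0.0037,0,0,0,1],[0.0037,0,0,0,1]]}}

```text
t: 23.25
tcp_pos: [0.489, 0.0792, 0.0878]
orientation: [1.299, 1.109, -1.326]
wrist_force: [-7.8, -0.6, 18.0]
gripper_width: -0.0
```

Emit:
{"op": "drive_tool", "data": {"moves": [[0.004,0,0,0,1],[0.004,0,0,0,1],[0.004,0,0,0,1]]}}

```text
t: 23.55
tcp_pos: [0.4892, 0.0792, 0.0878]
orientation: [1.302, 1.106, -1.322]
wrist_force: [-8.0, -0.6, 18.6]
gripper_width: 0.001
```

TCP z holds at 0.0878 while the force rises from 15.8 to 18.6 N, after about 7 mm of travel. That is the hard stop. I'll lift clear and verify.

Emit:
{"op": "drive_tool", "data": {"moves": [[-0.004,0,0,0,1],[-0.01,0,0,0,1],[-0.02,0,0,0,1],[-0.03,0,0,0,1],[-0.03,0,0,0,1],[-0.02,0,-0.02,0,1],[0,0,-0.04,0,1],[0,0,-0.04,0,1],[0,0,-0.04,0,1],[0,0,0,0,1],[0,0,0,0,1]]}}

```text
t: 24.65
tcp_pos: [0.5116, 0.2252, 0.2019]
orientation: [1.306, 1.102, -1.322]
wrist_force: [-0.8, 0.5, 0.1]
gripper_width: -0.002
```

```bash
python3 - <<'E'
from h import *
go([[.488,.0795,.088]])
s=eyes.camera("scene"); w=eyes.camera("wrist")
A=cv2.resize(s[140:270,190:360,::-1],None,fx=3,fy=3,interpolation=cv2.INTER_CUBIC); cv2.imwrite("pics/end.png",A)
# peg in scene before press (released, resting) vs now: theta
c=cam("scene"); O=np.array([.5831,.0663,0])
for a,m,e1,e2 in peg(s): print(a,m.round(2),e1.round(1),e2.round(1))
for th in(.47,.45): 
    P=O-.040*CX-.155*CY+.074*Z+K(th); print(th,project(c,P).round(2))
E
```

```text
tcp [0.5116 0.2252 0.2019] tilt [ 0.012 -0.029 -1.   ] yaw -8.7 roll needed -0.0034 F [-0.8  0.5  0.1] w -0.002 t 24.65
delta tool [ 0.1177 -0.0031  0.1445]
339 [449.94  22.79] [452.5  10.7] [445.9  41.8]
53 [223.94 181.58] [234.1 179.3] [213.7 183.9]
0.47 [223.58 181.25]
0.45 [223.54 181.43]
```

View pics/end.png

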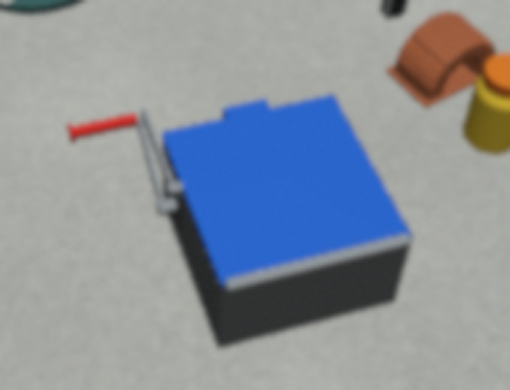

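The lid lies flat and shut in the picture. The robot is clear of everything and wrist force is about zero. I'll hand in now.

```bash
python3 -c "
from bench import close_job
print(close_job())"
```

```text
the job is handed in; nothing more can be done
None
```

I closed the feed chest and handed the job in at about 24.7 s of the 72 s allowed. The hand-in gives no verdict. I pinched the red peg at 20 N, took it over centre and lowered it along its circle until the lid rested on the catch. I then let go and pressed the front edge until it stopped.

**Last checks**
- **Pressing:** the fingers touched the lid about 7 mm above its final height, as expected for a lid resting on the catch. At the end the height stayed at 0.0878 m while the push rose from 15.8 to 18.6 N. That was about 20 N in all with the side force, under the 25 N limit, so I take it as the hard stop.
- **After lifting off:** the picture shows the lid flat and shut, the peg within half a pixel of its shut position, and wrist force near zero. The cave and canister in view look undisturbed. I did not measure the bystanders, but the arm stayed clear of them.

**What disagreed or went wrong**
- **Fingertip position:** the fingertips stood about 30 mm behind where `tip_extent` puts them. My first close passed above the peg, so I lowered the tool by what the pictures showed and gripped again.
- **Peg slip:** the peg shifted up to about 5 mm along the pads as it turned.
- **Tool tilt:** the tool drifted about 2° off vertical, and I corrected the path for this.
- **Limits of the last check:** the last picture cannot by itself tell the catch position from fully shut. That rests on the force and height readings.

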